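# Cork between block and slab: a quiet footing for the turntable

## Task

Build the vibration footing on the base block, the lowest of the three wooden blocks and the one in the middle: first slide the cork sheet off its block so that it lies squarely on the base block, then slide the stone slab from the other block squarely on top of the cork. Slide both rather than lifting them, push the slab gently (it chips: under 20 N), and leave the other things on the shelf where they are.

Things in the scene. Friction and masses are not known exactly. Their poses are not given: they have to be found in the camera images.
- base_block: Wooden base block fixed to the shelf, in the middle of the row of three: 120 x 120 mm, 40 mm tall. Origin at the centre of its underside, z up; its y axis runs along the row of three blocks. Its flat top is 40 mm above the origin.
- low_block: Wooden block fixed at one end of the row (either end), 130 x 130 mm, 42 mm tall, square to the base block and 12 mm from it (centres 137 mm apart along the base block's y). The cork sheet starts on it. Origin at the centre of its underside.
- tall_block: Wooden block fixed at the other end of the row, 130 x 130 mm, 52 mm tall, square to the base block and 12 mm from it (centres 137 mm apart). The stone slab starts on it. Its top is 2 mm above the top of a cork sheet that lies on the base block. Origin at the centre of its underside.
- cork_sheet: Stiff rubber-bonded cork sheet, 120 x 120 x 10 mm, about 160 g, loose and flat on the low block, up to 13 mm and 0.15 rad out of square with it. Origin at the centre of its underside, x and y along its edges.
- stone_slab: Polished stone slab, 120 x 120 x 18 mm, about 650 g, loose and flat on the tall block, up to 13 mm and 0.15 rad out of square with it. Origin at the centre of its underside, x and y along its edges.
- record_weight: Bystander: steel record weight, stepped disc 76 mm across, 42 mm tall. Origin at the centre of its underside.
- adapter: Bystander: 45 adapter, stepped plastic disc 60 mm across, 11 mm tall. Origin at the centre of its underside.
- tumbler: Bystander: glass tumbler, 76 mm across, 82 mm tall. Origin at the centre of its underside.
- dish: Bystander: ceramic dish with two stylus cartridges in it, 110 mm across, 22 mm tall. Origin at the centre of its underside.
- brush: Bystander: record brush, a bar 95 x 22 x 24 mm lying along its own x. Origin at the centre of its underside.
- cleaner: Bystander: little bottle of stylus cleaner, 40 mm across, 85 mm tall. Origin at the centre of its underside.

How it is judged:
By the outcome, as a careful person would: the job done as asked, in the order asked, and still so for the second after the job is handed in, with the robot touching nothing.
It also fails if it takes over 48 s, if anything falls off the work surface, if the arm or the gripper's body presses on something with over 40 N, if the wrist force passes 120 N, or if a joint passes its speed limit or range.

## Robot

A 7-joint arm with a two-finger parallel gripper is mounted at the origin on the work surface. World frame = base frame: x ahead of the robot, y to its left, z up, the work surface at z = 0. Lengths are in m, angles in rad, forces in N, time in s.
With the tool pointing down it reaches from about 0.4 to 0.85 m from the base axis. Payload 10.4 kg.
Tool frame: the origin (TCP) lies at the very end of the fingers, on their centre line; the grasp point (between the pads) lies 19 mm behind it; z points along the fingers, y is the line along which they close (so a half turn about z gives the same grasp; the last joint's range is limited). The gripper opens to 87 mm and grips with 3 to 60 N. Pads are 19 mm wide; open, the fingers measure 117 mm over their backs; the gripper's body (75 mm by 190 mm) begins 51 mm behind the grasp point.
Start: joints at [-1.146, 0.332, -0.065, 1.46, 0.022, 1.35, -0.088], TCP at [0.271, 0.563, 0.223] pointing down, gripper open.
Joint ranges: [-2.6, 2.6], [-0.5, 2.12], [-1.47, 1.34], [0.16, 2.42], [-1.27, 4.41], [0.06, 2.06], [-2.6, 2.6]. Speed limits (rad/s): [2.22, 2.22, 2.79, 2.79, 3.14, 3.14, 3.14].

## Interface

Orientations are given as a rotation vector (axis times angle).
In Python, from bench import ctrl gives the robot as it stands.
- The arm moves only by the tool play_rows, never from a script. Its argument "moves" is one flat list of numbers, 7 for each row, row after row: the finger opening in mm, from 0 to 87, then the shift along the tool's x, y, z in mm, then the turn, a rotation vector about the tool's x, y, z in rad. A call has 1 to 20 rows; each row shifts and turns the commanded pose from where the row before left it, along the tool's axes as they then stand; what a row does not reach is not made up. A row lasts 1/12 s, in which the tool goes at most 41.7 mm and 7.16 degrees, less where a joint would pass 70% of its speed; a pose out of reach is approached as far as the arm can. A call is refused whole if a number of a shift passes 41.7 or a number of a turn 0.125, either way. A call with a gripper value outside its range is refused whole. The fingers move at their own pace and stop on an object; "squeeze" is the grip in N (left out, the last holds). Time passes only in rows, so rows that do not move let the fingers close. It gives the time, the measured TCP pose, the force, the opening and the grip force at its end, in the units of the state.
- ctrl.read_state(): the state, without advancing time (a new reading comes with each control period).
- ctrl.read_camera(name): name is "scene" or "top" or "wrist"; returns a dict with "img" (400x640x3 uint8, blue, green, red), "intrinsics" (3x3 intrinsics, pixels), "dist_coeffs" ([k1, k2, p1, p2, k3] as OpenCV has them; the pictures are not rectified), "eye" and "attitude" of the camera in the world. Camera axes: x right, y up, looking along -z (the intrinsics and any distortion apply to the point x, -y, -z); pixel columns grow to the right and rows downward; lengths in m; the calibration is good to about 2 mm. A picture is of the moment at which its call begins. There is no depth.
- ctrl.close_job(): hands the job in; it is judged then, once.
Trained networks look in a picture, given as the dict that the camera call returned (one of the last four; its "shot" number tells which), for a name from the list of things; names that differ only in an ending like _2 or _b are one class to them, and where a whole thing is asked for, a point or a joint stands for the part that bears it (a point fixed in the world has none). Each returns a list of dicts, best first, with "p" (0 to 1); they miss things now and then, are a little off and sometimes report something else, mostly with a low value. They report only what shows in the picture. A call takes as long as a camera call.
- ctrl.spot_in(target, picture): "box" ([left, top, width, height] in pixels, round what is visible of it).
- ctrl.tip_of(target, picture): "xy" ([column, row] in pixels: a listed point, or the origin of a listed thing).
The state is a dict: "time_s": time; "joint_positions": joint angles; "qd": joint speeds; "effort": joint torques, N m; "position": TCP position; "tool_rot": TCP orientation; "contact_force": force on the tool from outside, world axes, zero at the start; "torque": the same for the moment, N m; "opening": opening from 0.0 (shut) to 1.0 (fully open); "grip_force": force on a finger pad.
Only numpy, scipy, OpenCV 4.12 (cv2) and the standard library are available. Lean on these libraries where they do the work, as an engineer would, in place of code of your own. Each camera call takes 0.05 s, during which the arm holds its last target. There are 200 camera calls.

## Working session

There is one attempt and no reset: what is moved stays moved. The work goes in short steps, Python scripts to look and compute and a tool call to move; the robot and the scene stay as the last step left them, time stands still between calls to the robot, and variables do not carry over. Pictures are saved under pics/ and viewed, at most 10 in all, crops included, and the job is handed in when it is done.

Besides the shell and the picture viewer there is one more tool, called after ">>>" by a JSON object that holds its "method" and its "body", one argument or row to a line. play_rows: Moves the arm, as the interface text tells. Its arguments: {"type":"object","properties":{"moves":{"type":"array","items":{"type":"number"}},"squeeze":{"type":"number"}},"required":["moves"]}

```bash
ls; mkdir -p pics
cat > h.py <<'E'
import numpy as np, cv2
from scipy.spatial.transform import Rotation as R
from bench import ctrl
def rot(a):
    a=np.array(a,float)
    return a if a.shape==(3,3) else (R.from_rotvec(a).as_matrix() if a.size==3 else R.from_quat(a).as_matrix())
def ray(p,uv):
    uv=np.array(uv,float).reshape(-1,1,2)
    n=cv2.undistortPoints(uv,np.array(p["intrinsics"],float),np.array(p["dist_coeffs"],float)).reshape(-1,2)
    d=np.c_[n[:,0],-n[:,1],-np.ones(len(n))]@rot(p["attitude"]).T
    return np.array(p["eye"],float),d
def atz(p,uv,z):
    e,d=ray(p,uv); return e+d*((z-e[2])/d[:,2])[:,None]
def proj(p,X):
    c=(np.atleast_2d(X)-p["eye"])@rot(p["attitude"]); c=c*[1,-1,-1]
    return cv2.projectPoints(c,np.zeros(3),np.zeros(3),np.array(p["intrinsics"],float),np.array(p["dist_coeffs"],float))[0].reshape(-1,2)
E
python3 - <<'E'
from h import *
s=ctrl.read_state(); print({k:np.round(v,3) for k,v in s.items()})
for n in["scene","top"]:
    p=ctrl.read_camera(n); cv2.imwrite(f"pics/{n}0.png",p["img"]); print(n,p["eye"],p["attitude"],p["intrinsics"],p["dist_coeffs"])
    for t in["base_block","low_block","tall_block","cork_sheet","stone_slab","record_weight","adapter","tumbler","dish","brush","cleaner"]:
        a=ctrl.spot_in(t,p);b=ctrl.tip_of(t,p)
        print(t,[(np.round(q["box"]).tolist(),round(q["p"],2)) for q in a[:2]],[(np.round(q["xy"],1).tolist(),round(q["p"],2),atz(p,q["xy"],0)[0].round(3).tolist()) for q in b[:2]])
E
```

```text
pics
{'time_s': np.float64(0.0), 'joint_positions': array([-1.146,  0.333, -0.065,  1.461,  0.022,  1.35 , -0.089]), 'qd': array([-0.   , -0.   , -0.001, -0.001, -0.001,  0.   , -0.   ]), 'effort': array([ 0.0000e+00, -6.2327e+01,  2.5000e-02, -3.8990e+01, -6.1000e-02,
        4.0000e-02,  0.0000e+00]), 'position': array([0.27 , 0.563, 0.222]), 'tool_rot': array([-6.970e-01, -3.063e+00,  2.000e-03]), 'contact_force': array([-0.405,  0.196, -0.378]), 'torque': array([-0.036,  0.006, -0.052]), 'grip_force': np.float64(0.0), 'opening': np.float64(0.997)}
scene [0.90162582 0.37113642 0.79347994] [0.26057008 0.68589087 2.29008661] [[474.87579704   0.         317.56021881]
 [  0.         474.87579704 201.60866386]
 [  0.           0.           1.        ]] [-0.00998959  0.          0.          0.          0.        ]
base_block [([262.0, 163.0, 85.0, 80.0], 0.96), ([233.0, 120.0, 76.0, 61.0], 0.7)] [([308.0, 210.9], 0.82, [0.579, -0.005, 0.0]), ([367.1, 195.1], 0.38, [0.468, 0.051, 0.0])]
low_block [([222.0, 120.0, 88.0, 78.0], 0.73)] [([264.6, 165.3], 0.85, [0.566, -0.151, 0.0])]
tall_blo
[... 1521 characters left out ...]
.156, 0.0])]
stone_slab [([225.0, 144.0, 82.0, 84.0], 0.89)] [([263.9, 187.8], 0.86, [0.605, 0.134, 0.0])]
record_weight [([343.0, 257.0, 40.0, 46.0], 0.57)] [([364.7, 280.1], 0.71, [0.437, -0.058, 0.0]), ([418.5, 213.9], 0.25, [0.561, -0.157, 0.0])]
adapter [([292.0, 247.0, 31.0, 34.0], 0.83)] [([308.2, 263.7], 0.92, [0.465, 0.047, 0.0])]
tumbler [([284.0, 87.0, 44.0, 49.0], 0.77)] [([308.0, 122.2], 0.74, [0.732, 0.054, 0.0])]
dish [([378.0, 98.0, 57.0, 62.0], 0.81)] [([404.2, 130.1], 0.77, [0.719, -0.129, 0.0])]
brush [([210.0, 239.0, 43.0, 40.0], 0.89)] [([233.9, 261.5], 0.72, [0.466, 0.186, 0.0])]
cleaner [([335.0, 111.0, 25.0, 30.0], 0.69)] [([345.2, 128.3], 0.81, [0.721, -0.017, 0.0])]
```

```bash
python3 -c "
import cv2
a=cv2.imread('pics/top0.png')[60:320,180:500];cv2.imwrite('pics/top0c.png',cv2.resize(a,(738,600),interpolation=2))
a=cv2.imread('pics/scene0.png')[100:320,170:460];cv2.imwrite('pics/scene0c.png',cv2.resize(a,(791,600),interpolation=2))"
```

```text
(no output)
```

View pics/top0c.png

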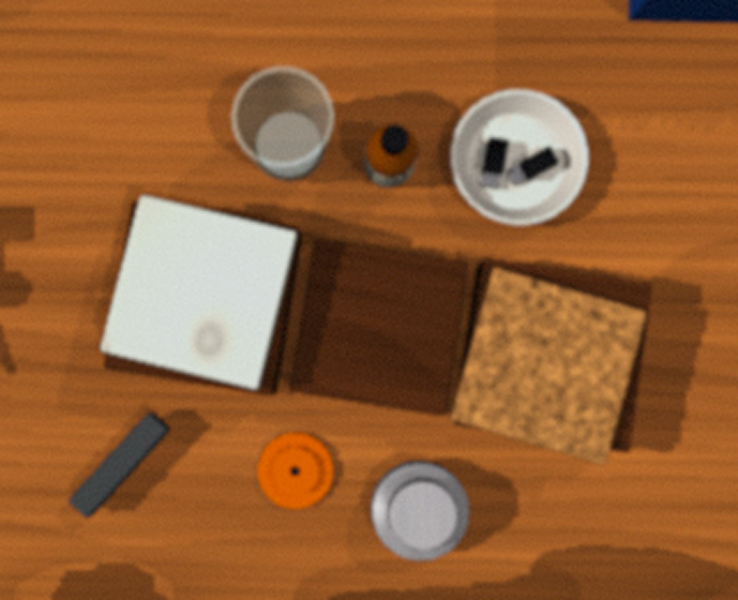

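View pics/scene0c.png

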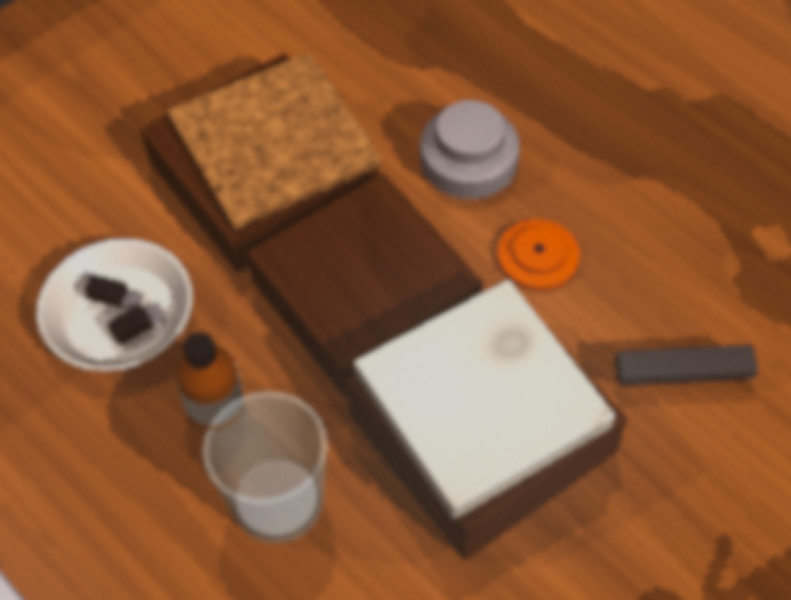

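The top view shows the slab at the left, crop (105–300, 195–390). The bare base is in the middle (290–475, 240–410) and the cork is at the right (455–645, 268–460). The network boxes agree. Next I'll fit the squares.

```bash
cat >> h.py <<'E'
from scipy.optimize import minimize, least_squares
def mask(p,kind):
    hsv=cv2.cvtColor(cv2.GaussianBlur(p["img"],(3,3),0),cv2.COLOR_BGR2HSV).astype(int); h,s,v=hsv[...,0],hsv[...,1],hsv[...,2]
    return ((s<60)&(v>150)) if kind=="slab" else None
def grad(p):
    g=cv2.GaussianBlur(p["img"],(0,0),0.8).astype(np.float32)
    return np.sqrt(sum(cv2.Sobel(g[...,c],cv2.CV_32F,a,b)**2 for c in range(3) for a,b in((1,0),(0,1))))
def sq(q,half,z,edges="0123",off=(0,0)):
    c,s=np.cos(q[2]),np.sin(q[2]); M=np.array([[c,-s],[s,c]])
    C=np.array([[1,1],[-1,1],[-1,-1],[1,-1]])*half+off; t=np.linspace(0.04,.96,50)[:,None]
    P=np.vstack([C[int(i)]*(1-t)+C[(int(i)+1)%4]*t for i in edges])@M.T+q[:2]
    return np.c_[P,np.full(len(P),z)]
# edges: 0:+y 1:-x 2:-y 3:+x
def fit(views,q0,parts,step=(.006,.006,.05)):
    G=[(p,grad(p),e) for p,e in views]
    def cost(q):
        tot=0
        for p,g,ed in G:
            for (half,z,off),e in zip(parts,ed):
                if not e: continue
                uv=proj(p,sq(q,half,z,e,off)).astype(np.float32)
                v=cv2.remap(g,uv[:,0].reshape(-1,1),uv[:,1].reshape(-1,1),cv2.INTER_LINEAR)
                tot-=np.sqrt(v).sum()
        return tot
    best=None
    for dx in(-1,0,1):
        for dy in(-1,0,1):
            for da in(-1,0,1):
                S=np.array(q0)+np.array([dx,dy,da])*step
                r=minimize(cost,S,method="Nelder-Mead",options=dict(initial_simplex=S+np.vstack([np.zeros(3),np.diag([.004,.004,.03])]),xatol=1e-5,fatol=1e-2))
                if best is None or r.fun<best.fun: best=r
    return best.x,best.fun
def rel(base,q):
    c,s=np.cos(base[2]),np.sin(base[2]); d=np.array(q[:2])-base[:2]
    return np.array([c*d[0]+s*d[1],-s*d[0]+c*d[1],q[2]-base[2]])
def draw(p,im,P,col):
    for u,v in proj(p,P): cv2.circle(im,(int(round(u*3)),int(round(v*3))),1,col,-1)
E
cat > m0.py <<'E'
from h import *
t=ctrl.read_camera("top"); s=ctrl.read_camera("scene")
for n,q0,z in(("cork",[.56,-.145,-.2],.052),("slab",[.6,.125,-.2],.070)):
    for v in([t],[s],[t,s]):
        print(n,[np.round(x,4).tolist() if hasattr(x,'shape') else round(x) for x in fit([(p,["0123"]) for p in v],q0,[(.06,z,(0,0))])])
    r={}
    # free height from two views: z at which the two fits agree
    for zz in (z-.01,z,z+.01):
        a=fit([(t,["0123"])],q0,[(.06,zz,(0,0))])[0];b=fit([(s,["0123"])],q0,[(.06,zz,(0,0))])[0]; print(zz,np.round(a-b,4))
parts=[(.06,.04,(0,0)),(.065,.042,(0,-.137)),(.065,.052,(0,.137))]
for v in([(t,["013","23","12"])],[(s,["013","23","03"])],[(t,["013","23","12"]),(s,["013","23","03"])]):
    b,f=fit(v,[.572,-.012,-.13],parts); print("base",b.round(4),f)
ims=[]
for p,nm in((t,"t"),(s,"s")):
    im=cv2.resize(p["img"],None,fx=3,fy=3,interpolation=2)
    for (h,z,o),c in zip(parts,((0,255,0),(255,0,255),(255,255,0))): draw(p,im,sq(b,h,z,off=o),c)
    cv2.imwrite(f"pics/fit_{nm}.png",im[220:780,600:1400] if nm=="t" else im[320:920,600:1300])
E
python3 m0.py
```

```text
cork [[0.5529, -0.1425, -0.2652], -3238.8979]
cork [[0.5543, -0.14, -0.2656], -2656.7122]
cork [[0.5533, -0.142, -0.2647], -5775.2461]
0.041999999999999996 [ 0.0035  0.0022 -0.0012]
0.052 [-0.0013 -0.0025  0.0004]
0.062 [-0.0068 -0.007   0.0087]
slab [[0.6018, 0.1199, -0.2207], -5103.8633]
slab [[0.6031, 0.1209, -0.2216], -4188.4717]
slab [[0.6023, 0.1201, -0.2214], -9191.3379]
0.060000000000000005 [ 0.0039  0.0043 -0.0009]
0.07 [-0.0013 -0.0011  0.0009]
0.08 [-0.0067 -0.0071  0.0038]
base [ 0.5787 -0.0078 -0.2172] -5333.12353515625
base [ 0.5685 -0.0112 -0.1856] -4270.0263671875
base [ 0.5784 -0.0088 -0.2235] -8573.6826171875
```

View pics/fit_t.png

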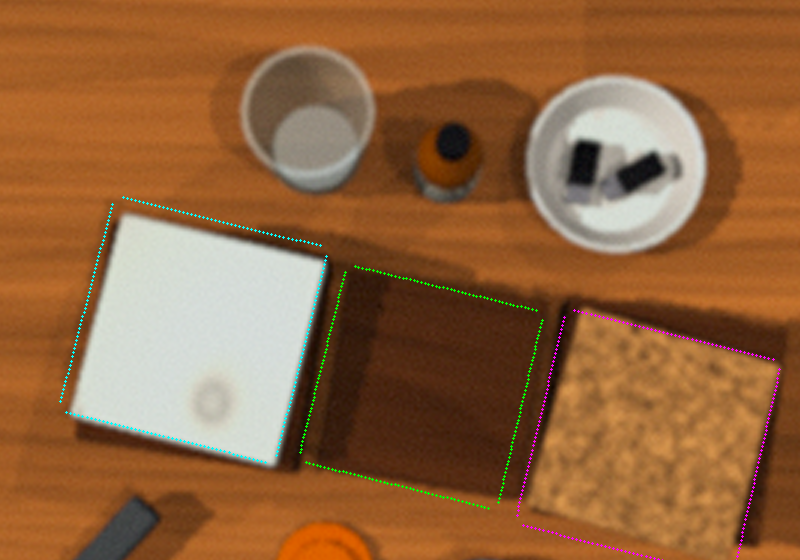

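View pics/fit_s.png

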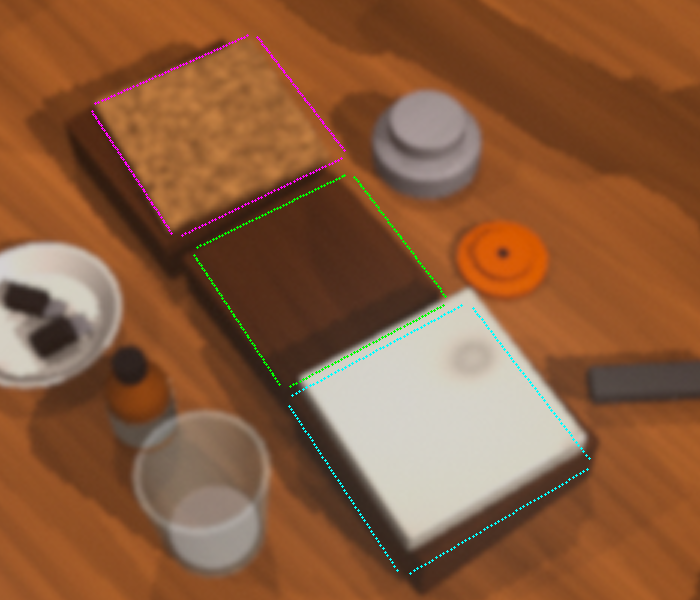

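The cork and slab fits are sound, and their heights agree to about 2 mm across the two views. The block fit locked onto the slab and cork edges: the outlines run parallel to those, while the base looks nearer -0.13 rad. I'll refit the base alone.

```bash
cat > m1.py <<'E'
from h import *
t=ctrl.read_camera("top"); s=ctrl.read_camera("scene")
for p in(t,s):
    p["raw"]=p["img"]; p["img"]=(255*np.clip(p["img"]/160.,0,1)**.5).astype(np.uint8)
parts=[(.06,.04,(0,0))]
for v in([(t,["0123"])],[(t,["123"])],[(s,["0123"])],[(s,["123"])],[(t,["123"]),(s,["123"])]):
    b,f=fit(v,[.572,-.012,-.12],parts,(.004,.004,.03)); print("base",b.round(4),f)
parts+=[(.065,.042,(0,-.137)),(.065,.052,(0,.137))]
for p,nm in((t,"t"),(s,"s")):
    im=cv2.resize(p["img"],None,fx=3,fy=3,interpolation=2)
    for (h,z,o),c in zip(parts,((0,255,0),(255,0,255),(255,255,0))): draw(p,im,sq(b,h,z,off=o)[::3],c)
    cv2.imwrite(f"pics/fit2_{nm}.png",im[220:780,600:1400] if nm=="t" else im[320:920,600:1300])
E
python3 m1.py
```

```text
base [ 0.5839  0.002  -0.1994] -2717.7041015625
base [ 0.5793 -0.0265 -0.1639] -2129.6220703125
base [ 0.5811 -0.014  -0.1655] -2632.703857421875
base [ 0.5788 -0.0292 -0.1728] -1814.83154296875
base [ 0.5792 -0.0268 -0.162 ] -3919.86376953125
```

View pics/fit2_t.png

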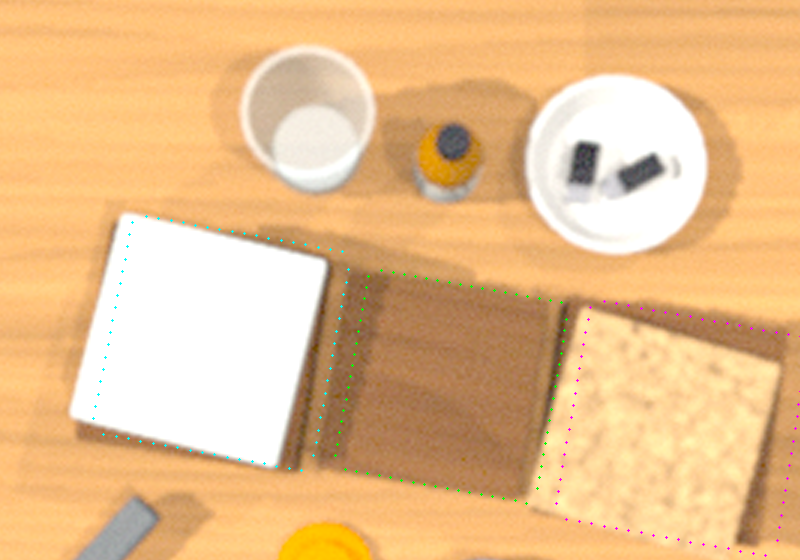

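The outline sits about 17 mm off along the row because the fit caught a shadow edge. The yaw looks about right. I'll rectify both views to the base's top plane and read the edges directly.

```bash
cat > m2.py <<'E'
from h import *
b=np.array([.576,-.012,-.15])
out=[]
for n in("top","scene"):
    p=ctrl.read_camera(n)
    X,Y=np.meshgrid(np.linspace(-.1,.1,400),np.linspace(.1,-.1,400)) # image right = -row y ; up=+x
    c,s=np.cos(b[2]),np.sin(b[2]); lx=Y.ravel(); ly=-X.ravel()
    P=np.c_[b[0]+c*lx-s*ly,b[1]+s*lx+c*ly,np.full(lx.size,.04)]
    uv=proj(p,P).astype(np.float32).reshape(400,400,2)
    im=cv2.remap(p["img"],uv[...,0],uv[...,1],cv2.INTER_CUBIC)
    im=(255*np.clip(im/130.,0,1)**.6).astype(np.uint8)
    for k in range(0,400,20):
        L=10 if k%100==0 else 4
        cv2.line(im,(k,0),(k,L),(0,255,0),1);cv2.line(im,(0,k),(L,k),(0,255,0),1);cv2.line(im,(k,399),(k,399-L),(0,255,0),1)
    out.append(im)
cv2.imwrite("pics/rect.png",np.hstack(out))
E
python3 m2.py
```

```text
(no output)
```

View pics/rect.png

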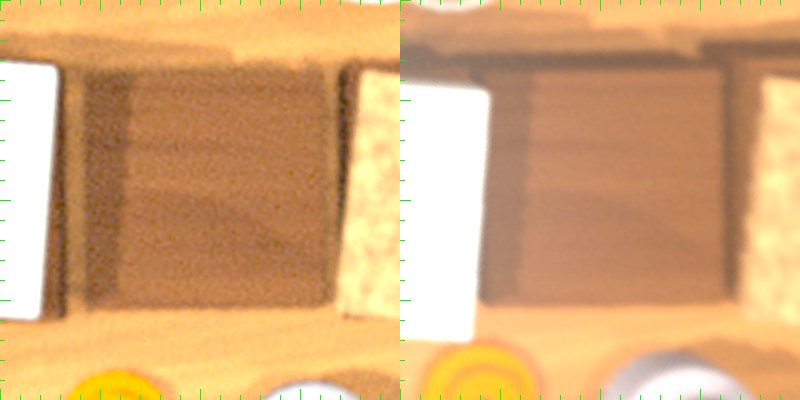

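The base reads clearly in both rectified views, at about 120 × 120 mm and aligned to within about 0.01 rad of -0.15. I'll refine tightly from there and work out the relative poses and tool axes.

```bash
cat > m3.py <<'E'
from h import *
t=ctrl.read_camera("top"); s=ctrl.read_camera("scene")
T,S=dict(t),dict(s)
for p in(T,S): p["img"]=(255*np.clip(p["img"]/130.,0,1)**.6).astype(np.uint8)
c,sn=np.cos(-.15),np.sin(-.15); q0=np.array([.576+c*.007+sn*.0023,-.012+sn*.007-c*.0023,-.15]); print(q0)
for nm,v in(("t",[(T,["0123"])]),("s",[(S,["0123"])]),("ts",[(T,["0123"]),(S,["0123"])])):
    g=fit(v,q0,[(.06,.04,(0,0))],(.001,.001,.01)); print(nm,g[0].round(4),g[1])
for nm,v in(("t",[t]),("s",[s])):
    for n,q,z in(("cork",[.553,-.142,-.265],.052),("slab",[.602,.12,-.221],.07)):
        a=fit([(p,["0123"]) for p in v],q,[(.06,z,(0,0))],(.002,.002,.02))[0]; print(nm,n,a.round(4),"rel",rel(g[0] if 0 else q0,a).round(4))
m=rot(ctrl.read_state()["tool_rot"]); print(m.round(3))
E
python3 m3.py
```

```text
[ 0.58257769 -0.01532024 -0.15      ]
t [ 0.5802 -0.0223 -0.137 ] -2521.548583984375
s [ 0.5813 -0.0144 -0.1688] -2760.87353515625
ts [ 0.5811 -0.0146 -0.1546] -5093.81298828125
t cork [ 0.5529 -0.1425 -0.2652] rel [-0.0104 -0.1302 -0.1152]
t slab [ 0.6018  0.1199 -0.2207] rel [-0.0012  0.1365 -0.0707]
s cork [ 0.5543 -0.1399 -0.2648] rel [-0.0093 -0.1275 -0.1148]
s slab [ 0.603   0.1209 -0.2224] rel [-1.000e-04  1.378e-01 -7.240e-02]
[[-0.901  0.433  0.   ]
 [ 0.433  0.901  0.   ]
 [ 0.     0.    -1.   ]]
```

```bash
cat > go.py <<'E'
import sys
from h import *
B=np.array([.5822,-.0155,-.152])
def plan(bx,by,z,axis):
    """target in base-block frame (mm), z mm, tool y along base axis 'x' or 'y'"""
    s=ctrl.read_state(); M=rot(s["tool_rot"]); c,sn=np.cos(B[2]),np.sin(B[2])
    W=np.array([B[0]*1e3+c*bx-sn*by,B[1]*1e3+sn*bx+c*by,z])
    d=(W-np.array(s["position"])*1e3)@M
    y=np.array([c,sn,0]) if axis=="x" else np.array([-sn,c,0])
    if y@M[:,1]<0: y=-y
    G=np.c_[np.cross(y,[0,0,-1]),y,[0,0,-1]]
    r=R.from_matrix(M.T@G).as_rotvec()
    d2=(W-np.array(s["position"])*1e3)@G
    print("t",round(s["time_s"],2),"baseframe",np.round(np.r_[rel(B,np.r_[s["position"][:2],0])[:2]*1e3,s["position"][2]*1e3],1),"F",np.round(s["contact_force"],1))
    print("shift",d.round(1),"turn",r.round(3),"| shift if turned first",d2.round(1),"len",round(np.linalg.norm(d)), "toolx in base",np.round([c*G[0,0]+sn*G[1,0],-sn*G[0,0]+c*G[1,0]],2),"q7",round(s["joint_positions"][6],2))
if __name__=="__main__": plan(*map(float,sys.argv[1:4]),sys.argv[4])
E
python3 go.py -105 -130 130 y; python3 go.py -105 -130 130 x
```

```text
t 2.7 baseframe [-395.7  525.1  222.6] F [ 0.2  0.8 -0.2]
shift [-469.  -541.9   92.5] turn [ 0.    -0.    -0.296] | shift if turned first [-290.7 -655.1   92.6] len 723 toolx in base [-1.  0.] q7 -0.09
t 2.7 baseframe [-395.7  525.1  222.6] F [ 0.2  0.8 -0.2]
shift [-469.  -541.9   92.5] turn [ 0.    -0.     1.275] | shift if turned first [-655.1  290.7   92.6] len 723 toolx in base [0. 1.] q7 -0.09
```

>>> {"method": "play_rows", "body": {
  "moves": [70,0,0,0,0,0,-0.099,70,0,0,0,0,0,-0.099,70,0,0,0,0,0,-0.098,70,-16,-36,5,0,0,0,70,-16,-36,5,0,0,0,70,-16,-36,5,0,0,0,70,-16,-36,5,0,0,0,70,-16,-36,5,0,0,0,70,-16,-36,5,0,0,0,70,-16,-36,5,0,0,0,70,-16,-36,5,0,0,0,70,-16,-36,5,0,0,0,70,-16,-36,5,0,0,0,70,-16,-36,5,0,0,0,70,-16,-36,5,0,0,0,70,-16,-36,5,0,0,0,70,-16,-36,5,0,0,0,70,-16,-36,5,0,0,0,70,-16,-36,5,0,0,0]
}}

```text
time_s: 4.28
position: [0.4368, -0.0467, 0.1428]
tool_rot: [0.238, 3.131, 0.001]
contact_force: [1.4, 0.7, -0.6]
opening: 0.807
grip_force: 0.0
```

```bash
python3 go.py -105 -130 46 y
```

```text
t 4.28 baseframe [-139.   -52.8  142.8] F [ 1.4  0.7 -0.6]
shift [-33.9 -77.3  96.8] turn [0.001 0.001 0.   ] | shift if turned first [-34.  -77.2  96.8] len 128 toolx in base [-1.  0.] q7 1.41
```

>>> {"method": "play_rows", "body": {
  "moves": [70,-11,-26,9,0,0,0,70,-11,-26,9,0,0,0,70,-12,-25,9,0,0,0,70,0,0,25,0,0,0,70,0,0,23,0,0,0,70,0,0,15,0,0,0,70,0,0,7,0,0,0,70,0,0,0,0,0,0]
}}

```text
time_s: 4.95
position: [0.4577, -0.1258, 0.0444]
tool_rot: [-0.238, -3.13, 0.0]
contact_force: [0.1, 0.5, 0.6]
opening: 0.804
grip_force: 0.0
```

```bash
python3 go.py -69.5 -130 46 y
```

```text
t 4.95 baseframe [-106.4 -127.9   44.4] F [0.1 0.5 0.6]
shift [-36.9  -2.1  -1.7] turn [-0.    -0.002  0.   ] | shift if turned first [-36.9  -2.1  -1.6] len 37 toolx in base [-1.  0.] q7 1.72
```

>>> {"method": "play_rows", "body": {
  "moves": [70,-3,0,-1.5,0,0,0,70,-4,0,0,0,0,0,70,-4,0,0,0,0,0,70,-4,0,0,0,0,0,70,-4,0,0,0,0,0,70,-4,0,0,0,0,0,70,-4,0,0,0,0,0,70,-4,0,0,0,0,0,70,-3,0,0,0,0,0,70,-2,0,0,0,0,0,70,0,0,0,0,0,0]
}}

```text
time_s: 5.87
position: [0.4946, -0.1314, 0.047]
tool_rot: [0.238, 3.132, -0.0]
contact_force: [0.1, 0.3, 0.0]
opening: 0.806
grip_force: 0.0
```

```bash
cat > look.py <<'E'
import sys
from h import *
from go import B,plan
zc,zs=float(sys.argv[1]),float(sys.argv[2])
gc=[float(x) for x in sys.argv[3].split(",")]; gs=[float(x) for x in sys.argv[4].split(",")] if len(sys.argv)>4 else None
def W(g):
    c,s=np.cos(B[2]),np.sin(B[2]); x,y=g[0]/1e3,g[1]/1e3
    return [B[0]+c*x-s*y,B[1]+s*x+c*y,B[2]+(g[2] if len(g)>2 else 0)]
ec=sys.argv[5] if len(sys.argv)>5 else "0123"
ims=[]
for n in("top","scene"):
    p=ctrl.read_camera(n)
    for nm,g,z,e in(("cork",gc,zc,ec),("slab",gs,zs,"0123")):
        if g:
            a=fit([(p,[e])],W(g),[(.06,z/1e3,(0,0))],(.003,.003,.03)); r=rel(B,a[0]); print(n,nm,(r*[1e3,1e3,1]).round(3),round(a[1]))
    X,Y=np.meshgrid(np.linspace(-.2,.2,400),np.linspace(.15,-.15,300))
    c,s=np.cos(B[2]),np.sin(B[2]); lx=Y.ravel(); ly=-X.ravel()
    P=np.c_[B[0]+c*lx-s*ly,B[1]+s*lx+c*ly,np.full(lx.size,.04)]
    uv=proj(p,P).astype(np.float32).reshape(300,400,2)
    ims.append(cv2.remap(p["img"],uv[...,0],uv[...,1],cv2.INTER_CUBIC))
cv2.imwrite("pics/look_%d.png"%(ctrl.read_state()["time_s"]*100),(255*np.clip(np.hstack(ims)/150.,0,1)**.7).astype(np.uint8))
E
python3 look.py 52 70 -2,-130,0; python3 go.py -69.5 -130 46 y; ls pics
```

```text
top cork [ 2.6010e+00 -1.2414e+02 -3.2000e-02] -2552
scene cork [ 4.76500e+00 -1.21234e+02 -2.60000e-02] -2936
t 5.97 baseframe [ -69.3 -127.7   47. ] F [ 0.3 -0.8 -0.3]
shift [ 0.2 -2.3  1. ] turn [0. 0. 0.] | shift if turned first [ 0.2 -2.3  1. ] len 2 toolx in base [-1.  0.] q7 1.76
fit2_s.png
fit2_t.png
fit_s.png
fit_t.png
look_596.png
rect.png
scene0.png
scene0c.png
top0.png
top0c.png
```

View pics/look_596.png

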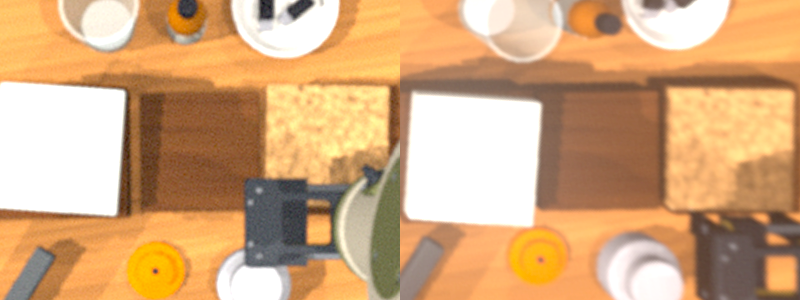

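The cork is squared on the low block, and the fingers are behind its lower edge. I'll check the base's yaw numerically with edge profiles.

```bash
cat > edge.py <<'E'
from h import *
from go import B
from scipy.ndimage import gaussian_filter1d
def W(l,z):
    c,s=np.cos(B[2]),np.sin(B[2]); return np.c_[B[0]+c*l[:,0]-s*l[:,1],B[1]+s*l[:,0]+c*l[:,1],np.full(len(l),z)]
def edge(p,axis,pos,lo,hi,z,sgn=0,w=.010):
    """edge near coordinate pos on axis, sampled lo..hi along the other; returns per-sample offsets"""
    g=p["img"].astype(np.float32).sum(2); t=np.linspace(-w,w,81); res=[]
    for a in np.linspace(lo,hi,25):
        l=np.c_[pos+t,np.full(81,a)] if axis==0 else np.c_[np.full(81,a),pos+t]
        uv=proj(p,W(l,z)).astype(np.float32)
        d=gaussian_filter1d(cv2.remap(g,uv[:,:1].copy(),uv[:,1:].copy(),cv2.INTER_LINEAR)[:,0],4,order=1)
        d=d*sgn if sgn else abs(d); res.append((a,pos+t[np.argmax(d)]))
    res=np.array(res); k=np.ones(25,bool)
    for _ in range(6):
        f=np.polyfit(res[k,0],res[k,1],1); e=abs(res[:,1]-np.polyval(f,res[:,0])); k=e<max(.0012,1.5*np.median(e))
    return f[0].round(4),(np.polyval(f,(lo+hi)/2)*1e3).round(2),(np.median(e)*1e3).round(2),k.sum()
if __name__=="__main__":
    for n in("top","scene"):
        p=ctrl.read_camera(n)
        print(n,"base -x",edge(p,0,-.06,-.05,.05,.04,-1),"+x",edge(p,0,.06,-.05,.05,.04,1),edge(p,0,.06,-.05,.05,.04,-1),
         "-y",edge(p,1,-.06,-.03,.05,.04,-1),edge(p,1,-.06,-.03,.05,.04,1),"+y",edge(p,1,.06,-.05,.05,.04,1),edge(p,1,.06,-.05,.05,.04,-1))
        print("  cork +x",edge(p,0,.063,-.17,-.08,.052,0),"+y",edge(p,1,-.062,-.02,.05,.052,0,.008))
E
python3 edge.py
```

```text
top base -x (np.float64(-0.0118), np.float64(-62.17), np.float64(0.23), np.int64(23)) +x (np.float64(-0.0859), np.float64(60.77), np.float64(0.66), np.int64(17)) (np.float64(0.0947), np.float64(62.18), np.float64(3.53), np.int64(15)) -y (np.float64(-0.0222), np.float64(-66.47), np.float64(0.22), np.int64(25)) (np.float64(-0.0046), np.float64(-56.87), np.float64(0.78), np.int64(16)) +y (np.float64(0.0081), np.float64(60.15), np.float64(0.48), np.int64(23)) (np.float64(0.0034), np.float64(68.49), np.float64(0.13), np.int64(25))
  cork +x (np.float64(0.0055), np.float64(62.31), np.float64(0.24), np.int64(23)) +y (np.float64(-0.0206), np.float64(-64.89), np.float64(0.25), np.int64(25))
scene base -x (np.float64(-0.0111), np.float64(-60.6), np.float64(0.14), np.int64(25)) +x (np.float64(-0.0071), np.float64(67.81), np.float64(0.1), np.int64(23)) (np.float64(0.0005), np.float64(58.42), np.float64(0.42), np.int64(25)) -y (np.float64(-0.0171), np.float64(-67.17), np.float64(0.28), np.int64(25)) (np.float64(0.0078), np.float64(-58.28), np.float64(0.27), np.int64(25)) +y (np.float64(-0.0673), np.float64(61.9), np.float64(0.17), np.int64(24)) (np.float64(-0.0823), np.float64(53.51), np.float64(0.64), np.int64(16))
  cork +x (np.float64(0.0149), np.float64(64.24), np.float64(0.24), np.int64(25)) +y (np.float64(-0.0282), np.float64(-59.47), np.float64(0.64), np.int64(22))
```

```bash
sed -i 's/^B=.*/B=np.array([.5809,-.0137,-.142])/' go.py; python3 go.py 0 -215 110 x
```

```text
t 6.07 baseframe [ -69.2 -128.7   47.1] F [-0.4 -0.2 -0.6]
shift [-70.  -85.7 -62.9] turn [0.    0.    1.561] | shift if turned first [-86.3  69.2 -62.9] len 127 toolx in base [0. 1.] q7 1.76
```

>>> {"method": "play_rows", "body": {
  "moves": [70,10,0,-5,0,0,0,70,0,0,-33,0,0,0,70,-10,-15,-25,0,0,0,70,-24,-24,0,0,0,0,70,-24,-24,0,0,0,0,70,-24,-23,0,0,0,0,70,0,0,0,0,0,0.12,70,0,0,0,0,0,0.12,70,0,0,0,0,0,0.12,70,0,0,0,0,0,0.12,70,0,0,0,0,0,0.12,70,0,0,0,0,0,0.12,70,0,0,0,0,0,0.12,70,0,0,0,0,0,0.12,70,0,0,0,0,0,0.12,70,0,0,0,0,0,0.12,70,0,0,0,0,0,0.12,70,0,0,0,0,0,0.12,70,0,0,0,0,0,0.12]
}}

```text
time_s: 7.65
position: [0.5523, -0.2271, 0.11]
tool_rot: [-2.378, -2.053, -0.001]
contact_force: [-0.2, 0.4, -0.7]
opening: 0.804
grip_force: 0.0
```

```bash
python3 go.py 3 -215 46 x; python3 look.py 52 70 3,-126,0; sed -i 's/-.17,-.08,.052,0)/-.17,-.08,.052,0),"-x",edge(p,0,-.058,-.17,-.08,.052,0)/' edge.py;python3 edge.py | sed 's/np.float64//g;s/np.int64//g'
```

```text
t 7.65 baseframe [   1.9 -215.3  110. ] F [-0.2  0.4 -0.7]
shift [ 0.2  1.1 64. ] turn [ 0.    -0.    -0.005] | shift if turned first [ 0.3  1.1 64. ] len 64 toolx in base [0. 1.] q7 0.51
top cork [ 3.17200e+00 -1.26244e+02 -2.90000e-02] -3270
scene cork [ 5.75700e+00 -1.22864e+02 -1.90000e-02] -2891
top base -x ((-0.0041), (-60.44), (0.17), (25)) +x ((-0.0217), (60.45), (0.89), (17)) ((0.172), (62.59), (3.54), (18)) -y ((-0.0183), (-67.78), (0.11), (25)) ((0.0034), (-58.74), (1.16), (16)) +y ((-0.0006), (58.4), (0.33), (25)) ((0.0043), (67.6), (0.24), (25))
  cork +x ((0.0169), (62.47), (0.35), (18)) -x ((0.0353), (-56.38), (0.2), (24)) +y ((-0.0263), (-66.62), (0.16), (25))
scene base -x ((0.0002), (-59.14), (0.12), (25)) +x ((0.0001), (68.4), (0.1), (23)) ((-0.0042), (59.53), (0.22), (23)) -y ((-0.0094), (-67.92), (0.2), (25)) ((0.0034), (-60.06), (0.28), (25)) +y ((-0.0773), (60.3), (0.16), (24)) ((-0.0766), (52.36), (1.34), (15))
  cork +x ((0.0264), (64.72), (0.17), (25)) -x ((0.0126), (-54.37), (0.22), (21)) +y ((-0.0305), (-61.05), (0.47), (21))
```

>>> {"method": "play_rows", "body": {
  "moves": [70,0,1,25,0,0,-0.005,70,0,0,25,0,0,0,70,0,0,13,0,0,0,70,0,0,0,0,0,0,70,6,0,0,0,0,0,70,6,0,0,0,0,0,70,4,0,0,0,0,0,70,4,0,0,0,0,0,70,4,0,0,0,0,0,70,4,0,0,0,0,0,70,5,-0.2,0,0,0,0,70,5,-0.2,0,0,0,0,70,5,-0.2,0,0,0,0,70,5,-0.2,0,0,0,0,70,5,-0.2,0,0,0,0,70,5,-0.2,0,0,0,0,70,5,-0.2,0,0,0,0]
}}

```text
time_s: 9.27
position: [0.5605, -0.1643, 0.047]
tool_rot: [-2.367, -2.065, -0.0]
contact_force: [0.5, -3.1, 1.4]
opening: 0.805
grip_force: 1.3
```

```bash
python3 go.py 3 -76 46 x; python3 look.py 52 70 2,-80,0
```

```text
t 9.27 baseframe [   1.1 -152.    47. ] F [ 0.5 -3.1  1.4]
shift [76.   2.4  1. ] turn [-0.    -0.     0.006] | shift if turned first [76.   1.9  1. ] len 76 toolx in base [0. 1.] q7 0.46
top cork [-9.0900e-01 -8.0115e+01  1.4000e-02] -2817
scene cork [ 2.8600e-01 -7.6914e+01  1.0000e-02] -2666
```

>>> {"method": "play_rows", "body": {
  "moves": [70,5,0,0.5,0,0,0.004,70,5,0,0.5,0,0,0.004,70,5,0,0.5,0,0,0.002,70,5,0,0,0,0,0,70,5,0,0,0,0,0,70,5,0,0,0,0,0,70,5,0,0,0,0,0,70,5,0,0,0,0,0,70,5,0,0,0,0,0,70,5,0,0,0,0,0,70,5,0,0,0,0,0,70,5,0,0,0,0,0,70,5,0,0,0,0,0,70,3,0,0,0,0,0,70,2,0,0,0,0,0,70,0,0,0,0,0,0]
}}

```text
time_s: 10.7
position: [0.5707, -0.0949, 0.0455]
tool_rot: [-2.377, -2.054, -0.0]
contact_force: [0.2, 0.4, 0.6]
opening: 0.804
grip_force: 0.0
```

```bash
python3 go.py 3 -73 46 x; python3 look.py 50 70 0,-6,0 3,136,-.07
```

```text
t 10.7 baseframe [  1.3 -81.8  45.5] F [0.2 0.4 0.6]
shift [ 8.8  1.6 -0.5] turn [-0.    -0.    -0.003] | shift if turned first [ 8.8  1.7 -0.5] len 9 toolx in base [0. 1.] q7 0.33
top cork [ -0.604 -10.909  -0.025] -2450
top slab [ 1.80500e+00  1.35275e+02 -7.90000e-02] -4820
scene cork [ 1.269 -9.318 -0.011] -2755
scene slab [ 3.02900e+00  1.36978e+02 -8.40000e-02] -3977
```

>>> {"method": "play_rows", "body": {
  "moves": [70,2,0,0,0,0,-0.004,70,2,0,0,0,0,0,70,2,0,0,0,0,0,70,2,0,0,0,0,0,70,1,0,0,0,0,0,70,0,0,0,0,0,0]
}}

```text
time_s: 11.3
position: [0.5719, -0.0864, 0.0456]
tool_rot: [-2.373, -2.058, -0.0]
contact_force: [-0.2, -0.2, 0.2]
opening: 0.803
grip_force: 0.2
```

```bash
python3 go.py 3 -73 46 x; python3 look.py 50 70 0,-1,0
python3 - <<'E'
from edge import *
for n in("top","scene"):
    p=ctrl.read_camera(n)
    print(n,[ [float(x) for x in edge(p,a,s*.06,-.045,.045,.05,sg,.008)] for a in(0,1) for s in(1,-1) for sg in (-s,)])
E
ls pics
```

```text
t 11.3 baseframe [  1.4 -73.2  45.6] F [-0.2 -0.2  0.2]
shift [ 0.2  1.6 -0.4] turn [ 0. -0.  0.] | shift if turned first [ 0.2  1.6 -0.4] len 2 toolx in base [0. 1.] q7 0.31
top cork [ 0.276 15.965 -0.069] -2755
scene cork [ 1.254  4.687 -0.053] -2656
top [[0.0009, 59.39, 0.23, 22.0], [-0.0653, -57.06, 0.66, 16.0], [0.1682, 60.4, 2.62, 17.0], [0.0201, -56.25, 2.75, 17.0]]
scene [[-0.0047, 61.01, 0.17, 25.0], [-0.0677, -55.8, 1.22, 16.0], [0.0023, 57.57, 1.02, 16.0], [0.0039, -61.27, 0.24, 25.0]]
fit2_s.png
fit2_t.png
fit_s.png
fit_t.png
look_1080.png
look_1140.png
look_596.png
look_775.png
look_936.png
rect.png
scene0.png
scene0c.png
top0.png
top0c.png
```

>>> {"method": "play_rows", "body": {
  "moves": [70,-6,0,0,0,0,0,70,-6,0,-20,0,0,0,70,0,0,-35,0,0,0,70,0,0,-35,0,0,0,70,39,0.2,0,0,0,0,70,39,0.2,0,0,0,0,70,39,0.2,0,0,0,0,70,39,0.2,0,0,0,0,70,39,0,0,0,0,0,70,39,0,0,0,0,0,70,39,0,0,0,0,0,70,39,0,0,0,0,0,70,0,0,0,0,0,0]
}}

```text
time_s: 12.58
position: [0.6142, 0.2205, 0.1344]
tool_rot: [-2.36, -2.069, -0.002]
contact_force: [0.0, 0.8, -1.2]
opening: 0.806
grip_force: 0.0
```

```bash
python3 go.py 2 232 57 x; python3 look.py 50 70 0,-1,0 3,136,-.07
python3 - <<'E'
from edge import *
for n in("top","scene"):
    p=ctrl.read_camera(n)
    print(n,[ [float(x) for x in edge(p,a,s*.06,-.045,.045,.05,sg,.008)] for a in(0,1) for s in(1,-1) for sg in (-s,)])
    X,Y=np.meshgrid(np.linspace(-.09,.09,400),np.linspace(.09,-.09,400))
    uv=proj(p,W(np.c_[Y.ravel(),-X.ravel()],.05)).astype(np.float32).reshape(400,400,2)
    im=cv2.remap(p["img"],uv[...,0],uv[...,1],cv2.INTER_CUBIC)
    im=(255*np.clip(im/150.,0,1)**.6).astype(np.uint8); cv2.rectangle(im,(67,67),(333,333),(0,255,0),1)
    cv2.imwrite(f"pics/c_{n}.png",im)
cv2.imwrite("pics/c.png",np.hstack([cv2.imread(f"pics/c_{n}.png") for n in("top","scene")]))
E
```

```text
t 12.58 baseframe [-2.000e-01  2.366e+02  1.344e+02] F [ 0.   0.8 -1.2]
shift [-4.8  2.2 77.4] turn [-0.002 -0.003  0.011] | shift if turned first [-4.6  2.2 77.4] len 78 toolx in base [0. 1.] q7 -0.22
top cork [ 0.306 16.508 -0.043] -2677
top slab [ 1.69100e+00  1.35205e+02 -7.90000e-02] -5112
scene cork [ 1.519  4.99  -0.051] -2691
scene slab [ 2.40800e+00  1.34873e+02 -5.40000e-02] -3426
top [[-0.0048, 59.45, 0.28, 22.0], [0.0056, -58.96, 0.33, 23.0], [0.0028, 56.84, 0.29, 20.0], [-0.0111, -61.97, 0.52, 19.0]]
scene [[-0.0064, 61.25, 0.18, 25.0], [0.0042, -57.91, 0.59, 21.0], [-0.0194, 57.58, 0.52, 22.0], [0.0047, -61.18, 0.27, 25.0]]
```

View pics/c.png

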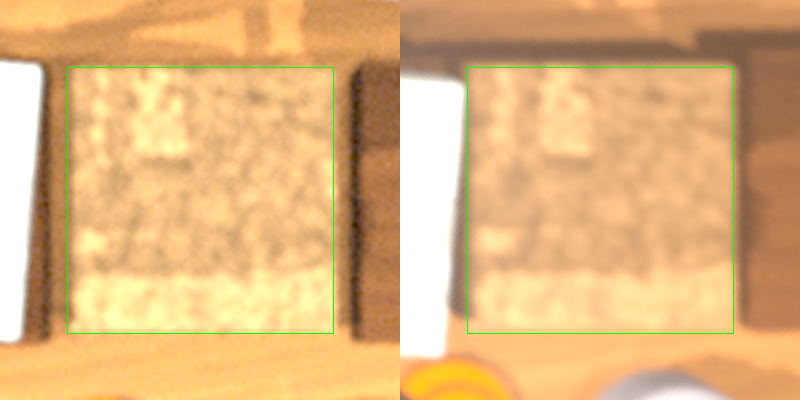

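The cork lies flat on the base, within about 2 mm in y and 0.005 rad. Next is the slab: come down behind it and push slowly.

>>> {"method": "play_rows", "body": {
  "moves": [70,0,1,30,0,0,0.011,70,0,1,30,0,0,0,70,0,0,16,0,0,0,70,0,0,0,0,0,0,70,-6,0,0,0,0,0,70,-6,0,0,0,0,0,70,-4,0,0,0,0,0,70,-2,0,0,0,0,0,70,-2,0,0,0,0,0,70,-2,0,0,0,0,0,70,-2,0,0,0,0,0,70,-2,0,0,0,0,0,70,-2,0,0,0,0,0,70,-2,0,0,0,0,0,70,-2,0,0,0,0,0,70,-2,0,0,0,0,0,70,-2,0,0,0,0,0]
}}

```text
time_s: 14.2
position: [0.6124, 0.1771, 0.0611]
tool_rot: [-2.381, -2.047, -0.007]
contact_force: [0.8, 7.4, 4.4]
opening: 0.801
grip_force: 3.7
```

```bash
python3 go.py 2 80 57 x; python3 look.py 50 70 0,-1,0 2,130,-.02
```

```text
t 14.2 baseframe [  4.1 193.4  61.1] F [0.8 7.4 4.4]
shift [-113.4   -1.2    3.6] turn [ 0.002 -0.004 -0.009] | shift if turned first [-113.4   -2.1    4.1] len 113 toolx in base [0. 1.] q7 -0.13
top cork [ 3.200e-02  2.456e+00 -1.000e-03] -2650
top slab [ 5.11000e+00  1.20253e+02 -1.10000e-02] -4119
scene cork [ 1.177 -3.625  0.   ] -2351
scene slab [ 1.02000e+01  1.23017e+02 -4.00000e-03] -2193
```

>>> {"method": "play_rows", "body": {
  "moves": [70,-3,-0.2,0,0,0,-0.003,70,-3,-0.2,0,0,0,-0.003,70,-3,-0.2,0,0,0,-0.003,70,-3,-0.2,0,0,0,0,70,-3,-0.2,0,0,0,0,70,-3,-0.2,0,0,0,0,70,-3,-0.2,0,0,0,0,70,-3,-0.2,0,0,0,0,70,-3,-0.2,0,0,0,0,70,-3,-0.2,0,0,0,0,70,-3,-0.2,0,0,0,0,70,-3,-0.2,0,0,0,0]
}}

```text
time_s: 15.3
position: [0.605, 0.1415, 0.061]
tool_rot: [-2.373, -2.058, -0.007]
contact_force: [2.4, 6.9, 3.4]
opening: 0.807
grip_force: 3.6
```

```bash
python3 go.py 2 80 57 x
cat > e2.py <<'E'
import sys
from edge import *
# slab edges around given centre (mm)
cx,cy,z,h=[float(v)/1e3 for v in sys.argv[1:5]]
for n in("top","scene"):
    p=ctrl.read_camera(n)
    print(n,[(s,[float(x) for x in edge(p,a,(cx,cy)[a]+s*.06,(cy,cx)[a]-.045,(cy,cx)[a]+.045,z,sg,h)]) for a in(0,1) for s in(1,-1) for sg in (-s,)])
E
python3 e2.py 3 85 70 8
```

```text
t 15.3 baseframe [  1.9 157.   61. ] F [2.4 6.9 3.4]
shift [-77.1   0.    3.7] turn [ 0.002 -0.004  0.   ] | shift if turned first [-77.    0.1   4. ] len 77 toolx in base [0. 1.] q7 -0.07
top [(1, [0.0021, 63.52, 0.19, 25.0]), (-1, [-0.006, -56.4, 0.2, 25.0]), (1, [0.0012, 138.21, 0.04, 21.0]), (-1, [-0.0006, 26.14, 0.16, 25.0])]
scene [(1, [0.0666, 67.0, 0.7, 17.0]), (-1, [-0.1179, -54.83, 2.69, 14.0]), (1, [-0.0501, 150.16, 1.04, 17.0]), (-1, [0.0029, 25.82, 0.14, 24.0])]
```

>>> {"method": "play_rows", "body": {
  "moves": [70,-3,-0.15,0,0,0,0,70,-3,-0.15,0,0,0,0,70,-3,-0.15,0,0,0,0,70,-3,-0.15,0,0,0,0,70,-3,-0.15,0,0,0,0,70,-3,-0.15,0,0,0,0,70,-3,-0.15,0,0,0,0,70,-3,-0.15,0,0,0,0,70,-3,-0.15,0,0,0,0,70,-3,-0.15,0,0,0,0,70,-3,-0.15,0,0,0,0,70,-3,-0.15,0,0,0,0,70,-3,-0.15,0,0,0,0,70,-3,-0.15,0,0,0,0,70,-3,-0.15,0,0,0,0,70,-3,-0.15,0,0,0,0,70,-3,-0.15,0,0,0,0,70,-3,-0.15,0,0,0,0]
}}

```text
time_s: 16.9
position: [0.5952, 0.0888, 0.0614]
tool_rot: [-2.372, -2.058, -0.009]
contact_force: [1.3, 7.7, 6.3]
opening: 0.806
grip_force: 4.2
```

```bash
python3 go.py 2 69 59 x; python3 e2.py 1 32 70 8; echo cork; python3 e2.py 0 -3 50 8
```

```text
t 16.9 baseframe [ -0.4 103.5  61.4] F [1.3 7.7 6.3]
shift [-34.5   2.4   2.2] turn [ 0.003 -0.005  0.001] | shift if turned first [-34.5   2.4   2.4] len 35 toolx in base [0. 1.] q7 0.01
top [(1, [0.0079, 61.06, 0.19, 24.0]), (-1, [-0.0051, -58.18, 0.22, 24.0]), (1, [0.0398, 98.0, 0.44, 21.0]), (-1, [0.0027, -27.14, 0.17, 25.0])]
scene [(1, [0.058, 65.31, 0.75, 15.0]), (-1, [-0.0559, -56.09, 4.46, 20.0]), (1, [0.0118, 92.03, 0.68, 14.0]), (-1, [0.0044, -26.54, 0.09, 24.0])]
cork
top [(1, [0.0037, 64.04, 0.25, 20.0]), (-1, [-0.0094, -58.33, 0.3, 21.0]), (1, [0.0035, 56.59, 2.69, 16.0]), (-1, [0.0022, -67.7, 0.51, 18.0])]
scene [(1, [0.0607, 59.04, 1.05, 18.0]), (-1, [0.0259, -61.28, 3.24, 15.0]), (1, [0.133, 59.57, 2.42, 16.0]), (-1, [0.0068, -61.13, 0.22, 25.0])]
```

>>> {"method": "play_rows", "body": {
  "moves": [70,-3,-0.1,0,0,0,0,70,-3,-0.1,0,0,0,0,70,-3,-0.1,0,0,0,0,70,-3,-0.1,0,0,0,0,70,-3,-0.1,0,0,0,0,70,-3,-0.1,0,0,0,0,70,-3,-0.1,0,0,0,0,70,-3,-0.1,0,0,0,0,70,-3,-0.1,0,0,0,0,70,-2,0,0,0,0,0,70,-2,0,0,0,0,0,70,0,0,0,0,0,0]
}}

```text
time_s: 18.1
position: [0.589, 0.0569, 0.0607]
tool_rot: [-2.374, -2.057, -0.005]
contact_force: [0.8, 5.2, 3.5]
opening: 0.801
grip_force: 2.5
```

```bash
python3 go.py 2 69 59 x; python3 e2.py 0 1 68 8; echo cork; python3 e2.py 0 -3 50 6
```

```text
t 18.1 baseframe [-1.9 71.  60.7] F [0.8 5.2 3.5]
shift [-2.   3.9  1.7] turn [ 0.002 -0.003 -0.001] | shift if turned first [-2.   3.9  1.7] len 5 toolx in base [0. 1.] q7 0.05
top [(1, [0.0123, 59.77, 0.32, 18.0]), (-1, [-0.01, -59.91, 0.24, 22.0]), (1, [-0.0066, 61.43, 2.38, 18.0]), (-1, [-0.0007, -60.11, 0.12, 25.0])]
scene [(1, [0.0399, 63.38, 1.32, 18.0]), (-1, [0.115, -61.09, 4.92, 19.0]), (1, [0.1735, 61.33, 1.93, 15.0]), (-1, [0.006, -59.54, 0.11, 23.0])]
cork
top [(1, [0.0032, 62.54, 0.41, 19.0]), (-1, [0.0035, -59.87, 0.41, 21.0]), (1, [0.1055, 55.2, 1.96, 18.0]), (-1, [-0.0044, -62.41, 0.26, 25.0])]
scene [(1, [0.0045, 59.48, 0.44, 15.0]), (-1, [-0.1032, -57.66, 1.23, 15.0]), (1, [-0.0568, 60.32, 1.12, 16.0]), (-1, [0.0001, -68.05, 0.05, 24.0])]
```

>>> {"method": "play_rows", "body": {
  "moves": [70,3,0,0,0,0,0,70,8,0,0,0,0,0,70,8,0,-15,0,0,0,70,0,0,-35,0,0,0,70,0,0,-30,0,0,0,70,30,0,-20,0,0,0,70,35,0,0,0,0,0,70,35,0,0,0,0,0,70,35,0,0,0,0,0,70,0,0,0,0,0,0]
}}

```text
time_s: 19.13
position: [0.6094, 0.2176, 0.1586]
tool_rot: [-2.363, -2.066, -0.002]
contact_force: [-0.3, 1.1, -0.6]
opening: 0.808
grip_force: 0.0
```

```bash
python3 e2.py 0 0 68 8; echo cork; python3 e2.py 0 -3 50 5
python3 - <<'E'
from edge import *
for n in("top","scene"):
    p=ctrl.read_camera(n)
    X,Y=np.meshgrid(np.linspace(-.085,.085,400),np.linspace(.085,-.085,400))
    uv=proj(p,W(np.c_[Y.ravel(),-X.ravel()],.05)).astype(np.float32).reshape(400,400,2)
    im=cv2.remap(p["img"],uv[...,0],uv[...,1],cv2.INTER_CUBIC)
    im=(255*np.clip(im/150.,0,1)**.6).astype(np.uint8); cv2.rectangle(im,(59,59),(341,341),(0,255,0),1)
    cv2.imwrite(f"pics/d_{n}.png",im)
cv2.imwrite("pics/d.png",np.hstack([cv2.imread(f"pics/d_{n}.png") for n in("top","scene")]))
E
```

```text
top [(1, [0.0058, 59.74, 0.17, 25.0]), (-1, [0.0016, -60.5, 0.09, 25.0]), (1, [-0.002, 60.46, 0.2, 25.0]), (-1, [-0.001, -60.23, 0.17, 25.0])]
scene [(1, [-0.0021, 60.5, 0.11, 25.0]), (-1, [0.005, -59.41, 0.1, 25.0]), (1, [0.0576, 65.16, 2.22, 19.0]), (-1, [0.0041, -59.46, 0.13, 25.0])]
cork
top [(1, [0.0044, 62.69, 0.31, 25.0]), (-1, [0.0043, -60.96, 0.31, 25.0]), (1, [0.0001, 60.91, 0.09, 25.0]), (-1, [0.0001, -62.47, 0.29, 25.0])]
scene [(1, [-0.0014, 56.13, 0.04, 25.0]), (-1, [0.0003, -64.2, 0.06, 25.0]), (1, [-0.0011, 60.49, 0.26, 22.0]), (-1, [-0.001, -67.2, 0.06, 25.0])]
```

View pics/d.png

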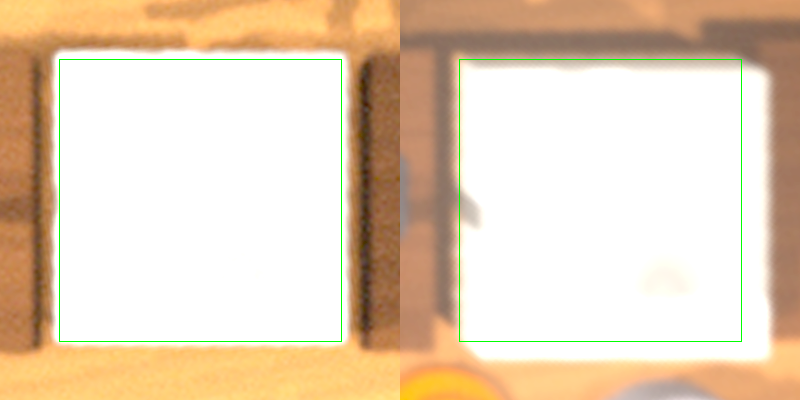

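The slab is centred to within about 0.5 mm and square. The cork's -y edge is hidden under it, so I'll view it from the other side with the wrist camera.

>>> {"method": "play_rows", "body": {
  "moves": [70,-39,0,0,0,0,0,70,-39,0,0,0,0,0,70,-39,0,0,0,0,0,70,-39,0,0,0,0,0,70,-39,0,0,0,0,0,70,-39,0,0,0,0,0,70,-39,0,0,0,0,0,70,-39,0,0,0,0,0,70,-39,0,0,0,0,0,70,-20,0,0,0,0,0,70,0,0,0,0,0,0]
}}

```text
time_s: 20.35
position: [0.5546, -0.1664, 0.1603]
tool_rot: [2.384, 2.043, -0.001]
contact_force: [0.2, 0.6, 0.3]
opening: 0.802
grip_force: 0.0
```

Run:
```python
from edge import *
from go import plan
plan(0,-90,46,"x")
p=ctrl.read_camera("wrist"); print(rel(B,np.r_[p["eye"][:2],0])[:2],p["eye"][2])
print(proj(p,W(np.array([[.06,-.06],[-.06,-.06],[0,-.06]]),.05)), proj(p,W(np.array([[.06,-.06],[-.06,-.06],[0,-.06]]),.068)))
cv2.imwrite("pics/w.png",p["img"])
for n in("top","scene"):
    p=ctrl.read_camera(n)
    # cork +y / +x side views: colour profile down y axis near -60 at z=.05
    l=np.c_[np.full(31,0.0),-.050-np.arange(31)*.001]
    uv=proj(p,W(l,.05)).astype(int); print(n,[p["img"][v,u].tolist() for u,v in uv[8:24]])
```

```text
t 20.35 baseframe [  -4.4 -154.9  160.3] F [0.2 0.6 0.3]
shift [ 65.1   3.6 114.2] turn [ 0.001  0.001 -0.012] | shift if turned first [ 64.9   4.4 114.3] len 131 toolx in base [0. 1.] q7 0.36
[-0.00441743 -0.07860911] 0.32318058394676985
[[408.17775838  83.18449784]
 [255.58350074  85.00707577]
 [331.86335092  84.08247486]] [[414.05953705  81.34286867]
 [250.47491458  83.29728699]
 [332.24752554  82.30454445]]
top [[209, 223, 224], [209, 223, 224], [203, 218, 222], [203, 218, 222], [177, 191, 195], [93, 109, 124], [93, 109, 124], [26, 48, 82], [26, 48, 82], [18, 39, 71], [18, 39, 71], [0, 17, 37], [5, 12, 23], [5, 12, 23], [14, 18, 26], [14, 18, 26]]
scene [[174, 189, 201], [173, 188, 200], [173, 188, 200], [173, 188, 200], [173, 188, 200], [172, 188, 200], [171, 186, 198], [171, 186, 198], [167, 182, 195], [148, 162, 175], [148, 162, 175], [148, 162, 175], [79, 91, 106], [79, 91, 106], [79, 91, 106], [34, 44, 65]]
```

View pics/w.png

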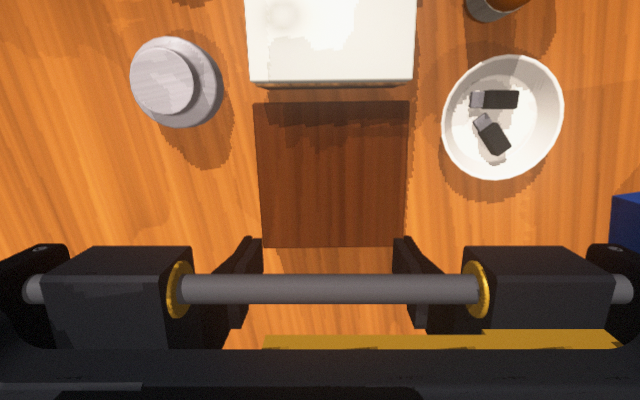

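Run:
```python
from edge import *
p=ctrl.read_camera("wrist"); im=p["img"]
for r in range(74,108): print(r,im[r,270:395].mean(0).round().astype(int).tolist(),end=" ")
print()
for y in(-.0575,-.06,-.0625,-.065,-.072): print(y,[ (z,proj(p,W(np.array([[0,y]]),z))[0,1].round(1)) for z in(.068,.05,.04,.042)])
```

```text
74 [230, 239, 244] 75 [230, 239, 244] 76 [230, 239, 243] 77 [229, 239, 243] 78 [229, 239, 243] 79 [229, 239, 243] 80 [229, 238, 243] 81 [229, 238, 243] 82 [229, 238, 243] 83 [229, 238, 243] 84 [229, 238, 243] 85 [229, 238, 243] 86 [229, 238, 243] 87 [228, 238, 243] 88 [228, 238, 243] 89 [229, 238, 243] 90 [206, 221, 229] 91 [160, 174, 185] 92 [116, 127, 137] 93 [87, 106, 127] 94 [71, 98, 132] 95 [64, 92, 127] 96 [56, 76, 102] 97 [50, 64, 84] 98 [53, 76, 113] 99 [54, 83, 128] 100 [54, 83, 128] 101 [54, 83, 128] 102 [53, 82, 127] 103 [52, 81, 127] 104 [52, 81, 127] 105 [51, 81, 127] 106 [50, 80, 126] 107 [50, 79, 125] 
-0.0575 [(0.068, np.float64(89.8)), (0.05, np.float64(91.2)), (0.04, np.float64(91.8)), (0.042, np.float64(91.7))]
-0.06 [(0.068, np.float64(93.4)), (0.05, np.float64(94.5)), (0.04, np.float64(95.0)), (0.042, np.float64(94.9))]
-0.0625 [(0.068, np.float64(97.0)), (0.05, np.float64(97.8)), (0.04, np.float64(98.2)), (0.042, np.float64(98.1))]
-0.065 [(0.068, np.float64(100.5)), (0.05, np.float64(101.1)), (0.04, np.float64(101.4)), (0.042, np.float64(101.3))]
-0.072 [(0.068, np.float64(110.3)), (0.05, np.float64(110.2)), (0.04, np.float64(110.2)), (0.042, np.float64(110.2))]
```

The wrist view shows the slab flush, with about 2 mm of cork showing past its -y edge. That matches the cork position measured before the slab went on, so the slab did not drag it. The gripper is clear of everything and the bystanders are where they were, so I'm handing in.

```bash
python3 -c "
from bench import ctrl; print(ctrl.close_job())"
```

```text
the job is handed in; nothing more can be done
None
```

I slid the cork onto the base block, then the slab on top of it, and handed the job in at about 20 s: by camera, the slab is within about 0.5 mm of centre and the cork about 2 mm off towards the low block, both square; the highest force I read while pushing the slab was about 10 N, and I saw nothing else on the shelf moved.

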